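# Put the socket set away in order of size

## Robot

A 6-joint arm with a two-finger parallel gripper is mounted at the origin on the work surface. World frame = base frame: x ahead of the robot, y to its left, z up, the work surface at z = 0. Lengths are in m, angles in rad, forces in N, time in s.
With the tool pointing down it reaches from about 0.425 to 0.95 m from the base axis. Payload 3.5 kg.
Tool frame: the origin (TCP) lies between the finger pads; the fingertips stand 25 mm ahead of it and the grasp point (between the pads) lies 6 mm ahead of it (ctrl.finger_overhang is the distance from the TCP to the fingertips, in m); x points along the fingers, y is the direction in which the jaws open and shut, and the axes are right-handed (so a half turn about x gives the same grasp; the last joint's range is limited). The gripper opens to 85 mm and grips with 20 to 120 N. Pads are 22 mm wide; open, the fingers measure 114 mm over their backs; the gripper's body (76 mm by 85 mm) begins 54 mm behind the grasp point. The pads swing forward as they close: fully open they stand 13 mm farther back than shut.
Start: joints at [1.076, 0.286, 1.577, -0, 1.279, -0.15], TCP at [0.228, 0.635, 0.256] pointing down, gripper open.
Joint ranges: [-2.77, 2.77], [-0.9, 2.22], [0.21, 2.48], [-1.53, 4.67], [0.24, 2.81], [-2.84, 2.84]. Speed limits (rad/s): [2.79, 2.79, 3.14, 3.14, 3.14, 3.14].

## Interface

Orientations are given as a unit quaternion [x, y, z, w].
In Python, from plant import ctrl gives the robot as it stands.
- The arm moves only by the tool play_rows, never from a script. Its argument "targets" is a list of rows, each an object with "delta_pos": the shift along the world's x, y, z normalised to -1 to 1, where 1 is 1000 mm, a list of three; "delta_rot": the turn, a rotation vector about the world's x, y, z normalised to -1 to 1, where 1 is pi rad, a list of three; "claw": the finger opening in mm, from 0 to 85.4. In form: [{"delta_pos": [tx, ty, tz], "delta_rot": [wx, wy, wz], "claw": claw}, ...]. A call has 1 to 20 rows; each row is the pose to reach, as a shift and turn from the pose measured when the call began, turning the shorter way round; what a row does not reach only later rows make up. A row lasts 1/12 s, in which the tool goes at most 41.7 mm and 7.16 degrees, less where a joint would pass 70% of its speed; a pose out of reach is approached as far as the arm can. A call with a number of a shift or a turn outside -1 to 1 is refused whole. A call with a gripper value outside its range is refused whole. The fingers move at their own pace and stop on an object; "newtons" is the grip in N (left out, the last holds). Time passes only in rows, so rows that repeat a pose let the fingers close. It gives the time, the measured TCP pose, the force and the opening at its end, in the units of the state.
- ctrl.get_state(): the state, without advancing time (a new reading comes with each control period).
- ctrl.read_camera(name): name is "side" or "top" or "wrist"; returns the picture (384x512x3 uint8, blue, green, red); there is no depth.
- ctrl.calibration(name): a dict with "fx", "fy", "cx", "cy" (pixels), "camera_from_world" (4x4, takes a point from world to camera coordinates). Camera axes: x right, y down, z forward; pixel columns grow to the right and rows downward; lengths in m; the calibration is good to about 2 mm. The wrist camera is an equidistant fisheye: a pixel r from the principal point sees the ray r / f radians off the axis. A picture is of the moment at which its call begins: read the wrist's pose just before it. calibration takes no time and is no camera call; for the wrist camera it gives the pose at the moment of the call.
- ctrl.sign_off(): hands the job in, once; it reports no verdict.
The state is a dict: "time": time; "qpos": joint angles; "dq": joint speeds; "joint_efforts": joint torques, N m; "eef_pos": TCP position; "tcp_rot": TCP orientation; "contact_force": force on the tool from outside, world axes, zero at the start; "wrist_torque": the same for the moment, N m; "opening": opening from 0.0 (shut) to 1.0 (fully open).
Only numpy, scipy, OpenCV 4.12 (cv2) and the standard library are available. Lean on these libraries where they do the work, as an engineer would, in place of code of your own. Each camera call takes 0.05 s, during which the arm holds its last target. There are 200 camera calls.

## Task

Put the socket set away: stand the four sockets upright on the row of rubber pads, one centred on each pad, in order of size, with the smallest on the pad at the end next to the sloping holder and the largest at the far end. Lay the steel extension bar lengthwise on the sloping holder, about the middle of its length and not overhanging, so that it rests along the ledge.

Things in the scene. Friction and masses are not known exactly. Their poses are not given: they have to be found in the camera images.
- socket_30: black-steel impact socket for a wrench, a plain round cylinder 30 mm in diameter and 50 mm tall with a shallow dark hexagon mouth on top, loose, standing upright on the bench. Origin: centre of its underside; z up.
- socket_38: black-steel impact socket for a wrench, a plain round cylinder 38 mm in diameter and 58 mm tall with a shallow dark hexagon mouth on top, loose, standing upright on the bench. Origin: centre of its underside; z up.
- socket_46: black-steel impact socket for a wrench, a plain round cylinder 46 mm in diameter and 66 mm tall with a shallow dark hexagon mouth on top, loose, standing upright on the bench. Origin: centre of its underside; z up.
- socket_54: black-steel impact socket for a wrench, a plain round cylinder 54 mm in diameter and 74 mm tall with a shallow dark hexagon mouth on top, loose, standing upright on the bench. Origin: centre of its underside; z up.
- bar: bright steel extension bar, loose, lying level on the bench and free to roll: 120 mm long, round shaft 22 mm in diameter, with a collar 30 mm in diameter and 28 mm long at each end, so the bare shaft between the collars is 64 mm long. Origin: middle of the bar, on its axis (15 mm above what it lies on); x along the bar (either end is alike).
- pad_1: round black rubber pad, 62 mm in diameter, fixed; one of four alike in a straight row 80 mm apart on an aluminium tray (320 x 76 mm, 8 mm high). In the row they follow 1, 2, 3, 4. Its top is 10 mm above the bench. Origin: centre of the pad at bench level; z up, x across the row, y along the row.
- pad_2: round black rubber pad, 62 mm in diameter, fixed; one of four alike in a straight row 80 mm apart on an aluminium tray (320 x 76 mm, 8 mm high). In the row they follow 1, 2, 3, 4. Its top is 10 mm above the bench. Origin: centre of the pad at bench level; z up, x across the row, y along the row.
- pad_3: round black rubber pad, 62 mm in diameter, fixed; one of four alike in a straight row 80 mm apart on an aluminium tray (320 x 76 mm, 8 mm high). In the row they follow 1, 2, 3, 4. Its top is 10 mm above the bench. Origin: centre of the pad at bench level; z up, x across the row, y along the row.
- pad_4: round black rubber pad, 62 mm in diameter, fixed; one of four alike in a straight row 80 mm apart on an aluminium tray (320 x 76 mm, 8 mm high). In the row they follow 1, 2, 3, 4. Its top is 10 mm above the bench. Origin: centre of the pad at bench level; z up, x across the row, y along the row.
- holder: grey sloping holder, fixed beyond one end of the row of pads. Its plate, 170 mm along x, 80 mm up the slope, rises 20 deg to +y; at its low edge a ledge 12 mm high, square to the plate. Origin: at bench level; x along ledge, y uphill (level), z up. Foot of ledge face: y -38, z 18 mm; plate's top edge: y 37, z 45. The bar set on the plate rolls down to rest at the ledge, axis at y -29, z 37.
Mind the look-alikes: they are no part of the job. What is shaped like the pad_1 but blue or green is not meant.

How it is judged:
At the end, for the whole second after the job is handed in: Sockets upright (0.1 rad), at rest, each within 12 mm of its pad's centre, by diameter from the smallest next to the holder to the largest at the far end. Bar at rest along the ledge (0.15 rad), axis within 8 mm of its resting place, middle within 25 mm of the holder's middle (((horizontal distance between pad_1 and holder below 0.25 m and horizontal distance between socket_30 and pad_1 below 0.012 m and horizontal distance between socket_38 and pad_2 below 0.012 m and horizontal distance between socket_46 and pad_3 below 0.012 m and horizontal distance between socket_54 and pad_4 below 0.012 m) or (horizontal distance between pad_4 and holder below 0.25 m and horizontal distance between socket_30 and pad_4 below 0.012 m and horizontal distance between socket_38 and pad_3 below 0.012 m and horizontal distance between socket_46 and pad_2 below 0.012 m and horizontal distance between socket_54 and pad_1 below 0.012 m)) and height (world z) of socket_30 between 0.006 and 0.015 m and angle between each of socket_30, socket_38, socket_46, socket_54's own z axis and vertical below 0.1 rad and linear speed of each of socket_30, socket_38, socket_46, socket_54, bar below 0.02 m/s and height (world z) of socket_38 between 0.006 and 0.015 m and height (world z) of socket_46 between 0.006 and 0.015 m and height (world z) of socket_54 between 0.006 and 0.015 m and x of bar in the frame of holder between -0.025 and 0.025 m and y of bar in the frame of holder between -0.037 and -0.021 m and z of bar in the frame of holder between 0.03 and 0.045 m and angle between the x axis of bar and the x axis of holder, either way round below 0.15 rad); the robot touches nothing.
It also fails if it takes over 120 s, if anything falls off the work surface, if the arm or the gripper's body presses on something with over 40 N, if the wrist force passes 120 N, or if a joint passes its speed limit or range.

## Working session

There is one attempt and no reset: what is moved stays moved. The work goes in short steps, Python scripts to look and compute and a tool call to move; the robot and the scene stay as the last step left them, time stands still between calls to the robot, and variables do not carry over. Pictures are saved under pics/ and viewed, about 12 in all and at most 16, crops included, and the job is handed in when it is done.

Besides the shell and the picture viewer there is one more tool, called after ">>>" by a JSON object that holds its "api" and its "payload", one argument or row to a line. play_rows: Moves the arm, as the interface text tells. Its arguments: {"type":"object","properties":{"targets":{"type":"array"},"newtons":{"type":"number"}},"required":["targets"]}

```bash
ls; mkdir -p pics; python3 - <<'E'
from plant import ctrl
import cv2
for n in ("top","side","wrist"):
    im=ctrl.read_camera(n); cv2.imwrite(f"pics/{n}0.png",im)
    c=ctrl.calibration(n); print(n,c)
print(ctrl.get_state())
E
```

```text
pics
top {'fx': 398.69349949245986, 'fy': 398.69349949245986, 'cx': 247.34969421418825, 'cy': 194.3411027914207, 'camera_from_world': array([[ 0.01276316, -0.99863487,  0.05065082, -0.02115418],
       [-0.99739305, -0.01631252, -0.07029229,  0.5973316 ],
       [ 0.07102257, -0.04962162, -0.99623967,  0.81099863],
       [ 0.        ,  0.        ,  0.        ,  1.        ]])}
side {'fx': 441.4397650994434, 'fy': 441.4397650994434, 'cx': 253.66039795679228, 'cy': 195.32910937423895, 'camera_from_world': array([[-0.93528807, -0.35379029,  0.00828572,  0.53329059],
       [-0.24804232,  0.63867116, -0.72840521,  0.15958422],
       [ 0.25241084, -0.68332391, -0.68509649,  0.77600309],
       [ 0.        ,  0.        ,  0.        ,  1.        ]])}
wrist {'fx': 297.3186396354542, 'fy': 297.3186396354542, 'cx': 262.32202983415993, 'cy': 194.6483765550275, 'camera_from_world': array([[ 0.33776105,  0.94122977, -0.00199853, -0.67345367],
       [ 0.90629099, -0.32464861,  0.27062874, -0.03576877],
       [ 0.25407501, -0.0932191 , -0.96268172,  0.37822749],
       [ 0.        ,  0.        ,  0.        ,  1.        ]])}
{'time': 0.15, 'qpos': array([ 1.07601010e+00,  2.86993946e-01,  1.57782331e+00, -3.71244175e-06,
        1.27862887e+00, -1.50011659e-01]), 'dq': array([-0.0008504 , -0.00273794, -0.00394464, -0.00087704,  0.00103193,
        0.00256144]), 'joint_efforts': array([ 6.49092126e-04, -4.06600177e+01, -2.93141377e+01, -1.63608584e-04,
        3.95185780e-03, -5.20033637e-06]), 'eef_pos': array([0.22789681, 0.63487105, 0.25525314]), 'tcp_rot': array([ 0.12067101,  0.6968323 , -0.12191488,  0.69641943]), 'contact_force': array([-0.2947935 , -0.3835063 ,  0.24204642]), 'wrist_torque': array([-0.01207987,  0.04878741, -0.0275753 ]), 'opening': 1.0015935052803766}
```

```bash
python3 - <<'E'
import cv2
for n in ("top","side"):
    im=cv2.imread(f"pics/{n}0.png"); cv2.imwrite(f"pics/{n}0b.png",cv2.resize(im,(800,600),interpolation=cv2.INTER_CUBIC))
E
```

```text
(no output)
```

View pics/top0b.png

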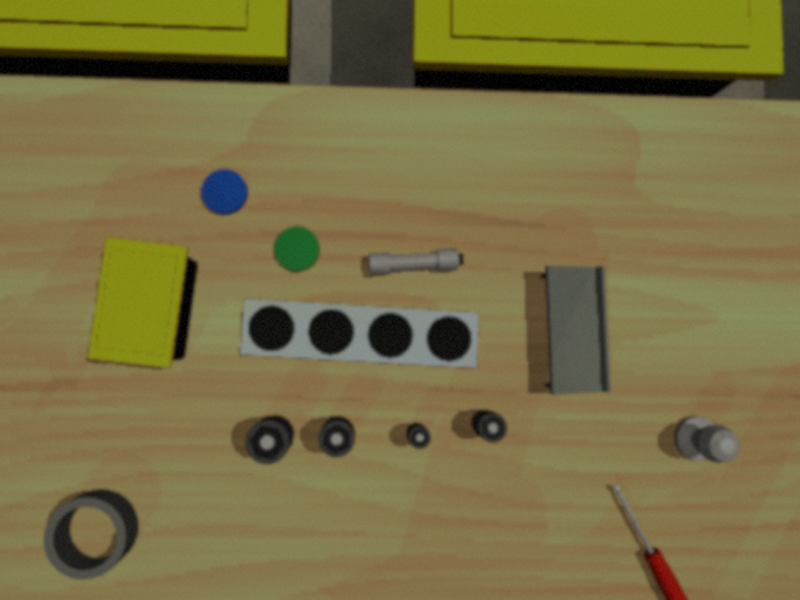

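View pics/side0b.png

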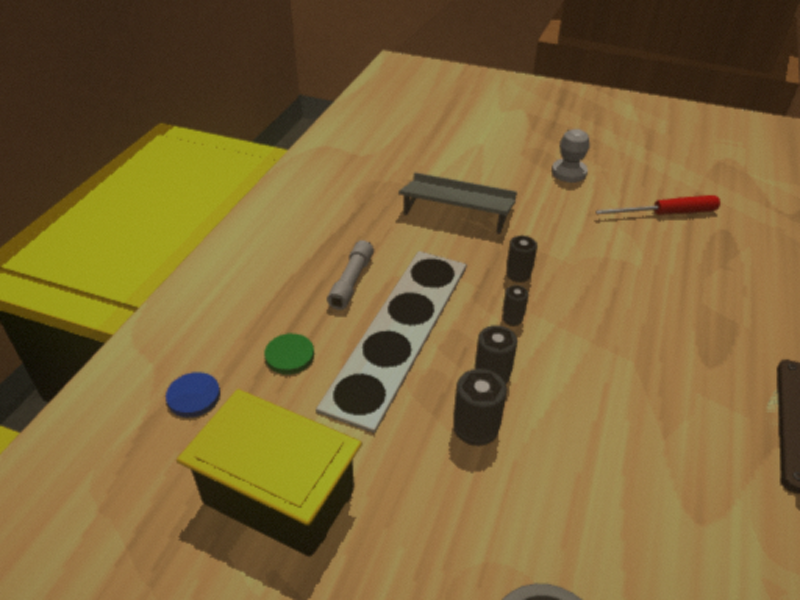

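The top view shows the sockets at 54 (270,439), 46 (337,437), 30 (418,435) and 38 (489,426). The black pads are at (271,328), (331,332), (390,335) and (449,338), the bar is at (415,262), and the holder's ledge is at x≈605, on the right. Lookalikes to avoid are the blue disc (224,191), the green disc (297,248), the ring (90,535) and the grey knob (705,440). The black round pads on the aluminium tray are the target. Next I'll triangulate.

```bash
cat > h.py <<'E'
from plant import ctrl
import numpy as np, cv2
from scipy.spatial.transform import Rotation as R
def ray(c,uv):
    T=np.array(c["camera_from_world"]); x=(uv[0]-c["cx"])/c["fx"]; y=(uv[1]-c["cy"])/c["fy"]
    if c.get("fish"):
        r=np.hypot(x,y)+1e-12; d=np.array([x/r*np.sin(r),y/r*np.sin(r),np.cos(r)])
    else: d=np.array([x,y,1.])
    return -T[:3,:3].T@T[:3,3], T[:3,:3].T@d
def onz(c,uv,z):
    o,d=ray(c,uv); return (o+d*(z-o[2])/d[2])[:2]
def tri(*cu):
    A=np.zeros((3,3));b=np.zeros(3)
    for c,uv in cu:
        o,d=ray(c,uv); d=d/np.linalg.norm(d); P=np.eye(3)-np.outer(d,d); A+=P;b+=P@o
    p=np.linalg.solve(A,b)
    res=[]
    for c,uv in cu:
        o,d=ray(c,uv); d=d/np.linalg.norm(d); res.append(np.linalg.norm((np.eye(3)-np.outer(d,d))@(p-o)))
    return p,max(res)
def cal(n):
    c=dict(ctrl.calibration(n)); c["fish"]=n=="wrist"; return c
def proj(c,p):
    T=np.array(c["camera_from_world"]); q=T[:3,:3]@p+T[:3,3]
    if c["fish"]:
        a=np.arctan2(np.hypot(q[0],q[1]),q[2])/np.hypot(q[0],q[1]); q=np.array([q[0]*a,q[1]*a,1])
    return np.array([c["fx"]*q[0]/q[2]+c["cx"],c["fy"]*q[1]/q[2]+c["cy"]])
E
python3 - <<'E'
from h import *
s=512/800
t,sd=cal("top"),cal("side")
pts={"s54":((267,442),(481,386)),"s46":((337,438),(497,339)),"s30":((420,437),(517,292)),"s38":((492,428),(522,243)),
"padL":((271,328),(359,394)),"pad":((331,332),(387,349)),"pad_":((390,335),(411,309)),"padR":((449,338),(433,273)),
"bar":((415,262),(351,273)),"barA":((377,264),(342,291)),"barB":((450,260),(363,251)),
"plA":((547,267),(401,191)),"plB":((552,393),(501,211))}
for k,(a,b) in pts.items():
    p,r=tri((t,np.array(a)*s),(sd,np.array(b)*s)); print(k,p.round(4),round(r,4))
for k,a in {"ledgeA":(604,266),"ledgeB":(608,390)}.items(): print(k,onz(t,np.array(a)*s,.029))
S=ctrl.get_state(); print(R.from_quat(S["tcp_rot"]).as_matrix().round(4)); print(ctrl.finger_overhang)
E
```

```text
s54 [0.4225 0.1342 0.0738] 0.0004
s46 [0.426  0.0492 0.0629] 0.0002
s30 [ 0.4256 -0.0562  0.0483] 0.0
s38 [ 0.4401 -0.1465  0.0582] 0.0014
padL [0.5636 0.1418 0.0072] 0.0003
pad [0.5593 0.0614 0.0065] 0.0003
pad_ [ 0.5562 -0.0185  0.0065] 0.0001
padR [ 0.5527 -0.0992  0.0066] 0.0005
bar [ 0.6565 -0.0507  0.013 ] 0.0009
barA [0.6491 0.0007 0.0249] 0.0012
barB [ 0.659  -0.0983  0.0162] 0.0001
plA [ 0.6478 -0.2234  0.044 ] 0.0003
plB [ 0.4865 -0.227   0.0464] 0.0038
ledgeA [ 0.65299394 -0.30635623]
ledgeB [ 0.48629636 -0.30975583]
[[-9.000e-04  3.380e-01  9.412e-01]
 [-1.600e-03  9.412e-01 -3.380e-01]
 [-1.000e+00 -1.800e-03 -3.000e-04]]
0.025
```

The estimates agree with the text heights. The holder is at the −y end, so 30→padR, 38→pad_, 46→pad and 54→padL. I'll hover above socket 54 with the jaws across the row.

>>> {"api": "play_rows", "payload": {
  "targets": [
    {"delta_pos":[0.1945,-0.501,-0.056],"delta_rot":[0,0,-0.4044],"claw":85},
    {"delta_pos":[0.1945,-0.501,-0.056],"delta_rot":[0,0,-0.4044],"claw":85},
    {"delta_pos":[0.1945,-0.501,-0.056],"delta_rot":[0,0,-0.4044],"claw":85},
    {"delta_pos":[0.1945,-0.501,-0.056],"delta_rot":[0,0,-0.4044],"claw":85},
    {"delta_pos":[0.1945,-0.501,-0.056],"delta_rot":[0,0,-0.4044],"claw":85},
    {"delta_pos":[0.1945,-0.501,-0.056],"delta_rot":[0,0,-0.4044],"claw":85},
    {"delta_pos":[0.1945,-0.501,-0.056],"delta_rot":[0,0,-0.4044],"claw":85},
    {"delta_pos":[0.1945,-0.501,-0.056],"delta_rot":[0,0,-0.4044],"claw":85},
    {"delta_pos":[0.1945,-0.501,-0.056],"delta_rot":[0,0,-0.4044],"claw":85},
    {"delta_pos":[0.1945,-0.501,-0.056],"delta_rot":[0,0,-0.4044],"claw":85},
    {"delta_pos":[0.1945,-0.501,-0.056],"delta_rot":[0,0,-0.4044],"claw":85},
    {"delta_pos":[0.1945,-0.501,-0.056],"delta_rot":[0,0,-0.4044],"claw":85},
    {"delta_pos":[0.1945,-0.501,-0.056],"delta_rot":[0,0,-0.4044],"claw":85},
    {"delta_pos":[0.1945,-0.501,-0.056],"delta_rot":[0,0,-0.4044],"claw":85},
    {"delta_pos":[0.1945,-0.501,-0.056],"delta_rot":[0,0,-0.4044],"claw":85},
    {"delta_pos":[0.1945,-0.501,-0.056],"delta_rot":[0,0,-0.4044],"claw":85},
    {"delta_pos":[0.1945,-0.501,-0.056],"delta_rot":[0,0,-0.4044],"claw":85},
    {"delta_pos":[0.1945,-0.501,-0.056],"delta_rot":[0,0,-0.4044],"claw":85},
    {"delta_pos":[0.1945,-0.501,-0.056],"delta_rot":[0,0,-0.4044],"claw":85}
  ],
  "newtons": 40
}}

```text
time: 1.73
eef_pos: [0.422, 0.1351, 0.1993]
tcp_rot: [-0.51, -0.49, 0.511, -0.489]
contact_force: [-0.1, -0.2, -0.5]
opening: 0.999
```

```bash
python3 - <<'E'
from h import *
S=ctrl.get_state(); c=cal("wrist"); im=ctrl.read_camera("wrist")
print(S["time"],S["eef_pos"],R.from_quat(S["tcp_rot"]).as_matrix().round(3).tolist())
np.save("w1.npy",c,allow_pickle=True); cv2.imwrite("pics/w1.png",im)
for p in [(.4225,.1342,.074),(.426,.0492,.066),(.4256,-.0562,.05),(.44,-.1465,.058),(.5636,.1418,.01),(.5593,.0614,.01),(.5562,-.0185,.01),(.5527,-.0992,.01)]:
    q=proj(c,np.array(p)); print(q.round(1)); cv2.drawMarker(im,tuple(int(v) for v in q.round()),(0,0,255),cv2.MARKER_CROSS,8,1)
cv2.imwrite("pics/w1m.png",cv2.resize(im,(800,600),interpolation=cv2.INTER_CUBIC))
E
```

```text
1.7333 [0.42198996 0.13506146 0.19927057] [[-0.002, 0.999, -0.042], [0.0, -0.042, -0.999], [-1.0, -0.002, -0.0]]
[262.7 195.2]
[269.9 276.6]
[271.8 342.2]
[284.1 390. ]
[389.1 168. ]
[380.6 234.9]
[371.  291.2]
[360.7 336.7]
```

View pics/w1m.png

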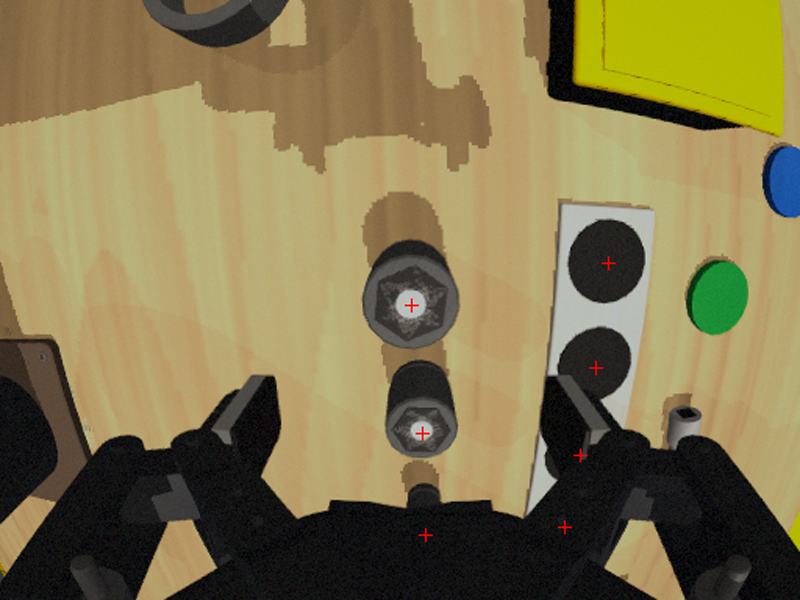

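The wrist view confirms socket 54 at (411,304), socket 46 at (423,430) and the far pad at (606,261), all within ~2 px of the predictions. Descending to grip.

>>> {"api": "play_rows", "payload": {
  "targets": [
    {"delta_pos":[0.0005,-0.001,-0.04],"delta_rot":[0,0,0],"claw":85},
    {"delta_pos":[0.0005,-0.001,-0.08],"delta_rot":[0,0,0],"claw":85},
    {"delta_pos":[0.0005,-0.001,-0.115],"delta_rot":[0,0,0],"claw":85},
    {"delta_pos":[0.0005,-0.001,-0.141],"delta_rot":[0,0,0],"claw":85},
    {"delta_pos":[0.0005,-0.001,-0.141],"delta_rot":[0,0,0],"claw":85},
    {"delta_pos":[0.0005,-0.001,-0.141],"delta_rot":[0,0,0],"claw":85},
    {"delta_pos":[0.0005,-0.001,-0.141],"delta_rot":[0,0,0],"claw":45},
    {"delta_pos":[0.0005,-0.001,-0.141],"delta_rot":[0,0,0],"claw":45},
    {"delta_pos":[0.0005,-0.001,-0.141],"delta_rot":[0,0,0],"claw":45},
    {"delta_pos":[0.0005,-0.001,-0.141],"delta_rot":[0,0,0],"claw":45},
    {"delta_pos":[0.0005,-0.001,-0.141],"delta_rot":[0,0,0],"claw":45},
    {"delta_pos":[0.0005,-0.001,-0.141],"delta_rot":[0,0,0],"claw":45},
    {"delta_pos":[0.0005,-0.001,-0.141],"delta_rot":[0,0,0],"claw":45},
    {"delta_pos":[0.0005,-0.001,-0.141],"delta_rot":[0,0,0],"claw":45}
  ],
  "newtons": 60
}}

```text
time: 2.95
eef_pos: [0.4235, 0.1343, 0.0607]
tcp_rot: [0.511, 0.49, -0.51, 0.489]
contact_force: [-4.9, 1.0, 6.9]
opening: 0.617
```

>>> {"api": "play_rows", "payload": {
  "targets": [
    {"delta_pos":[0,0,0.03],"delta_rot":[0,0,0],"claw":45},
    {"delta_pos":[0,0,0.05],"delta_rot":[0,0,0],"claw":45},
    {"delta_pos":[0.02,0.002,0.05],"delta_rot":[0,0,0],"claw":45},
    {"delta_pos":[0.05,0.004,0.05],"delta_rot":[0,0,0],"claw":45},
    {"delta_pos":[0.08,0.006,0.05],"delta_rot":[0,0,0],"claw":45},
    {"delta_pos":[0.11,0.0075,0.05],"delta_rot":[0,0,0],"claw":45},
    {"delta_pos":[0.13,0.0075,0.05],"delta_rot":[0,0,0],"claw":45},
    {"delta_pos":[0.14,0.0075,0.05],"delta_rot":[0,0,0],"claw":45},
    {"delta_pos":[0.14,0.0075,0.04],"delta_rot":[0,0,0],"claw":45},
    {"delta_pos":[0.14,0.0075,0.03],"delta_rot":[0,0,0],"claw":45},
    {"delta_pos":[0.14,0.0075,0.02],"delta_rot":[0,0,0],"claw":45},
    {"delta_pos":[0.14,0.0075,0.02],"delta_rot":[0,0,0],"claw":45},
    {"delta_pos":[0.14,0.0075,0.02],"delta_rot":[0,0,0],"claw":45}
  ]
}}

```text
time: 4.03
eef_pos: [0.5609, 0.1418, 0.0786]
tcp_rot: [-0.509, -0.491, 0.511, -0.488]
contact_force: [0.3, 0.2, -4.6]
opening: 0.617
```

```bash
python3 - <<'E'
from h import *
S=ctrl.get_state(); c=cal("wrist"); im=ctrl.read_camera("wrist")
print(S["eef_pos"],S["contact_force"],R.from_quat(S["tcp_rot"]).as_matrix().round(3).tolist())
print(proj(c,np.array((.5636,.1418,.01)))*800/512)
cv2.imwrite("pics/w2.png",cv2.resize(im,(800,600),interpolation=cv2.INTER_CUBIC))
E
```

```text
[0.56085898 0.14181606 0.07855662] [ 0.28690806  0.19585094 -4.63413674] [[-0.005, 0.999, -0.042], [0.001, -0.042, -0.999], [-1.0, -0.005, -0.0]]
[416.05308816 339.34268135]
```

View pics/w2.png

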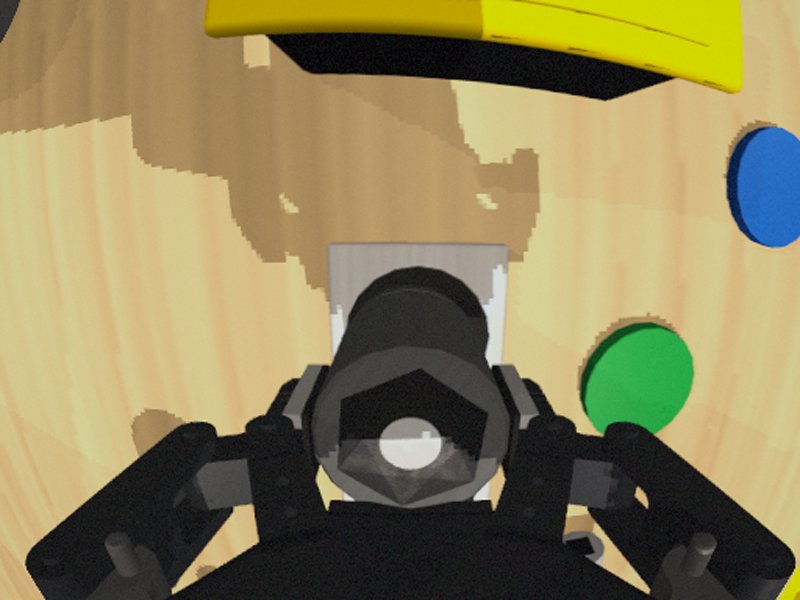

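>>> {"api": "play_rows", "payload": {
  "targets": [
    {"delta_pos":[0.004,0,-0.003],"delta_rot":[0,0,0],"claw":45},
    {"delta_pos":[0.004,0,-0.007],"delta_rot":[0,0,0],"claw":45},
    {"delta_pos":[0.004,0,-0.007],"delta_rot":[0,0,0],"claw":45},
    {"delta_pos":[0.004,0,-0.007],"delta_rot":[0,0,0],"claw":45}
  ]
}}

```text
time: 4.42
eef_pos: [0.5659, 0.1419, 0.0726]
tcp_rot: [-0.51, -0.49, 0.511, -0.489]
contact_force: [0.8, -0.0, -6.1]
opening: 0.619
```

>>> {"api": "play_rows", "payload": {
  "targets": [
    {"delta_pos":[-0.002,0,-0.0015],"delta_rot":[0,0,0],"claw":45},
    {"delta_pos":[-0.002,0,-0.0015],"delta_rot":[0,0,0],"claw":45},
    {"delta_pos":[-0.002,0,-0.0015],"delta_rot":[0,0,0],"claw":45},
    {"delta_pos":[-0.002,0,-0.0015],"delta_rot":[0,0,0],"claw":75},
    {"delta_pos":[-0.002,0,-0.0015],"delta_rot":[0,0,0],"claw":75},
    {"delta_pos":[-0.002,0,-0.0015],"delta_rot":[0,0,0],"claw":75},
    {"delta_pos":[-0.002,0,0.01],"delta_rot":[0,0,0],"claw":80},
    {"delta_pos":[-0.002,0,0.04],"delta_rot":[0,0,0],"claw":85},
    {"delta_pos":[-0.002,0,0.08],"delta_rot":[0,0,0],"claw":85},
    {"delta_pos":[-0.002,0,0.12],"delta_rot":[0,0,0],"claw":85},
    {"delta_pos":[-0.02,-0.02,0.12],"delta_rot":[0,0,0],"claw":85},
    {"delta_pos":[-0.06,-0.05,0.12],"delta_rot":[0,0,0],"claw":85},
    {"delta_pos":[-0.09,-0.07,0.12],"delta_rot":[0,0,0],"claw":85},
    {"delta_pos":[-0.12,-0.085,0.12],"delta_rot":[0,0,0],"claw":85},
    {"delta_pos":[-0.1395,-0.0925,0.12],"delta_rot":[0,0,0],"claw":85},
    {"delta_pos":[-0.1395,-0.0925,0.12],"delta_rot":[0,0,0],"claw":85},
    {"delta_pos":[-0.1395,-0.0925,0.12],"delta_rot":[0,0,0],"claw":85},
    {"delta_pos":[-0.1395,-0.0925,0.12],"delta_rot":[0,0,0],"claw":85}
  ]
}}

```text
time: 5.92
eef_pos: [0.4274, 0.0493, 0.1941]
tcp_rot: [0.511, 0.489, -0.51, 0.489]
contact_force: [-1.0, -0.2, -0.2]
opening: 0.995
```

```bash
python3 - <<'E'
from h import *
S=ctrl.get_state(); c=cal("wrist"); im=ctrl.read_camera("wrist")
print(S["eef_pos"],S["contact_force"],R.from_quat(S["tcp_rot"]).as_matrix().round(3).tolist())
for p in [(.426,.0492,.066),(.4256,-.0562,.05),(.5636,.1418,.084),(.5636,.1418,.01),(.5593,.0614,.01),(.5562,-.0185,.01)]:
    q=proj(c,np.array(p)); print((q*800/512).round(1)); cv2.drawMarker(im,tuple(int(v) for v in q.round()),(0,0,255),cv2.MARKER_CROSS,8,1)
cv2.imwrite("pics/w3.png",cv2.resize(im,(800,600),interpolation=cv2.INTER_CUBIC))
E
```

```text
[0.42743029 0.04932751 0.19409943] [-1.02709235 -0.15467122 -0.20489293] [[0.0, 0.999, -0.042], [0.001, -0.042, -0.999], [-1.0, 0.0, -0.001]]
[406.4 302.6]
[413.  448.9]
[658.4 133.3]
[604.8 140.5]
[598.1 256.5]
[586.7 363.4]
```

View pics/w3.png

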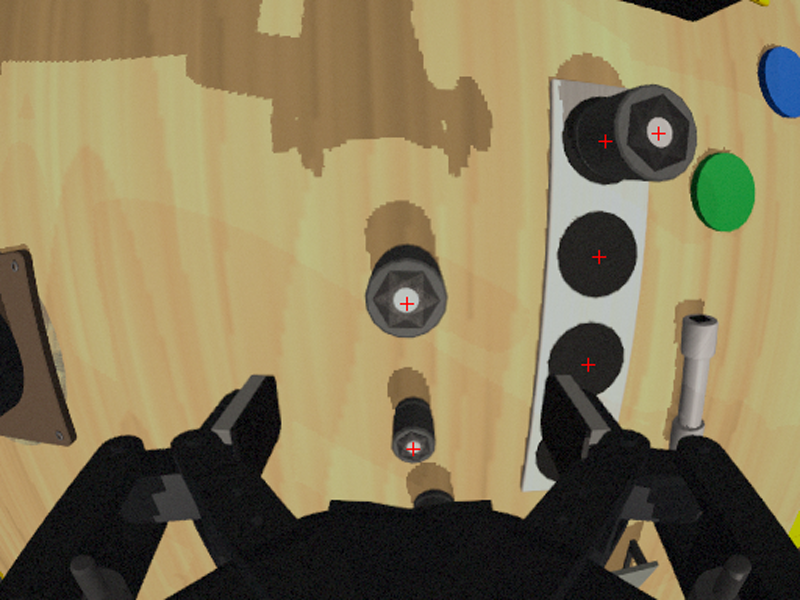

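Socket 54 stands centred on the far pad at (658,133), on its marker. Socket 46 is at (406,298), about 2 mm +y of the estimate. Gripping it.

>>> {"api": "play_rows", "payload": {
  "targets": [
    {"delta_pos":[-0.001,0.0015,-0.04],"delta_rot":[0,0,0],"claw":85},
    {"delta_pos":[-0.001,0.0015,-0.08],"delta_rot":[0,0,0],"claw":85},
    {"delta_pos":[-0.001,0.0015,-0.115],"delta_rot":[0,0,0],"claw":85},
    {"delta_pos":[-0.001,0.0015,-0.14],"delta_rot":[0,0,0],"claw":85},
    {"delta_pos":[-0.001,0.0015,-0.14],"delta_rot":[0,0,0],"claw":85},
    {"delta_pos":[-0.001,0.0015,-0.14],"delta_rot":[0,0,0],"claw":85},
    {"delta_pos":[-0.001,0.0015,-0.14],"delta_rot":[0,0,0],"claw":37},
    {"delta_pos":[-0.001,0.0015,-0.14],"delta_rot":[0,0,0],"claw":37},
    {"delta_pos":[-0.001,0.0015,-0.14],"delta_rot":[0,0,0],"claw":37},
    {"delta_pos":[-0.001,0.0015,-0.14],"delta_rot":[0,0,0],"claw":37},
    {"delta_pos":[-0.001,0.0015,-0.14],"delta_rot":[0,0,0],"claw":37},
    {"delta_pos":[-0.001,0.0015,-0.14],"delta_rot":[0,0,0],"claw":37},
    {"delta_pos":[-0.001,0.0015,-0.14],"delta_rot":[0,0,0],"claw":37},
    {"delta_pos":[-0.001,0.0015,-0.14],"delta_rot":[0,0,0],"claw":37}
  ]
}}

```text
time: 7.13
eef_pos: [0.4274, 0.051, 0.0559]
tcp_rot: [0.511, 0.489, -0.51, 0.49]
contact_force: [-2.5, 0.4, 7.6]
opening: 0.524
```

>>> {"api": "play_rows", "payload": {
  "targets": [
    {"delta_pos":[0,0,0.03],"delta_rot":[0,0,0],"claw":37},
    {"delta_pos":[0,0,0.05],"delta_rot":[0,0,0],"claw":37},
    {"delta_pos":[0.02,0.002,0.05],"delta_rot":[0,0,0],"claw":37},
    {"delta_pos":[0.05,0.004,0.05],"delta_rot":[0,0,0],"claw":37},
    {"delta_pos":[0.08,0.008,0.05],"delta_rot":[0,0,0],"claw":37},
    {"delta_pos":[0.11,0.0115,0.05],"delta_rot":[0,0,0],"claw":37},
    {"delta_pos":[0.125,0.0115,0.05],"delta_rot":[0,0,0],"claw":37},
    {"delta_pos":[0.1315,0.0115,0.05],"delta_rot":[0,0,0],"claw":37},
    {"delta_pos":[0.1315,0.0115,0.035],"delta_rot":[0,0,0],"claw":37},
    {"delta_pos":[0.1315,0.0115,0.025],"delta_rot":[0,0,0],"claw":37},
    {"delta_pos":[0.1315,0.0115,0.017],"delta_rot":[0,0,0],"claw":37},
    {"delta_pos":[0.1315,0.0115,0.014],"delta_rot":[0,0,0],"claw":37},
    {"delta_pos":[0.1315,0.0115,0.014],"delta_rot":[0,0,0],"claw":37},
    {"delta_pos":[0.1315,0.0115,0.014],"delta_rot":[0,0,0],"claw":37},
    {"delta_pos":[0.1315,0.0115,0.014],"delta_rot":[0,0,0],"claw":37}
  ]
}}

```text
time: 8.38
eef_pos: [0.5592, 0.0624, 0.0705]
tcp_rot: [0.511, 0.489, -0.51, 0.49]
contact_force: [0.5, -0.2, -3.6]
opening: 0.525
```

>>> {"api": "play_rows", "payload": {
  "targets": [
    {"delta_pos":[0,0,-0.002],"delta_rot":[0,0,0],"claw":37},
    {"delta_pos":[0,0,-0.004],"delta_rot":[0,0,0],"claw":37},
    {"delta_pos":[0,0,-0.004],"delta_rot":[0,0,0],"claw":37},
    {"delta_pos":[0,0,-0.004],"delta_rot":[0,0,0],"claw":37},
    {"delta_pos":[0,0,-0.004],"delta_rot":[0,0,0],"claw":75},
    {"delta_pos":[0,0,-0.004],"delta_rot":[0,0,0],"claw":75},
    {"delta_pos":[0,0,-0.004],"delta_rot":[0,0,0],"claw":75},
    {"delta_pos":[0,0,0.01],"delta_rot":[0,0,0],"claw":75},
    {"delta_pos":[0,0,0.04],"delta_rot":[0,0,0],"claw":75},
    {"delta_pos":[0,0,0.08],"delta_rot":[0,0,0],"claw":75},
    {"delta_pos":[0,0,0.12],"delta_rot":[0,0,0],"claw":75},
    {"delta_pos":[-0.025,-0.025,0.12],"delta_rot":[0,0,0],"claw":75},
    {"delta_pos":[-0.05,-0.05,0.12],"delta_rot":[0,0,0],"claw":75},
    {"delta_pos":[-0.075,-0.075,0.12],"delta_rot":[0,0,0],"claw":75},
    {"delta_pos":[-0.1,-0.095,0.12],"delta_rot":[0,0,0],"claw":75},
    {"delta_pos":[-0.12,-0.11,0.12],"delta_rot":[0,0,0],"claw":75},
    {"delta_pos":[-0.1336,-0.1174,0.12],"delta_rot":[0,0,0],"claw":75},
    {"delta_pos":[-0.1336,-0.1174,0.12],"delta_rot":[0,0,0],"claw":75},
    {"delta_pos":[-0.1336,-0.1174,0.12],"delta_rot":[0,0,0],"claw":75}
  ]
}}

```text
time: 9.97
eef_pos: [0.4259, -0.0554, 0.1914]
tcp_rot: [0.512, 0.488, -0.509, 0.49]
contact_force: [-0.1, 0.3, 0.4]
opening: 0.88
```

```bash
python3 - <<'E'
from h import *
S=ctrl.get_state(); c=cal("wrist"); im=ctrl.read_camera("wrist")
print(S["eef_pos"],S["contact_force"],R.from_quat(S["tcp_rot"]).as_matrix().round(3).tolist())
for p in [(.5593,.0624,.076),(.4256,-.055,.05),(.44,-.1465,.058),(.5562,-.0185,.01),(.5527,-.0992,.01)]:
    q=proj(c,np.array(p)); print((q*800/512).round(1)); cv2.drawMarker(im,tuple(int(v) for v in q.round()),(0,0,255),cv2.MARKER_CROSS,8,1)
cv2.imwrite("pics/w4.png",cv2.resize(im,(800,600),interpolation=cv2.INTER_CUBIC))
E
```

```text
[ 0.42594968 -0.05539568  0.19144255] [-0.10854137  0.32102429  0.41051776] [[0.005, 0.999, -0.043], [-0.0, -0.043, -0.999], [-1.0, 0.005, 0.0]]
[646.   87.9]
[407.4 295.3]
[436.6 438.2]
[597.3 221. ]
[587.1 333.7]
```

View pics/w4.png

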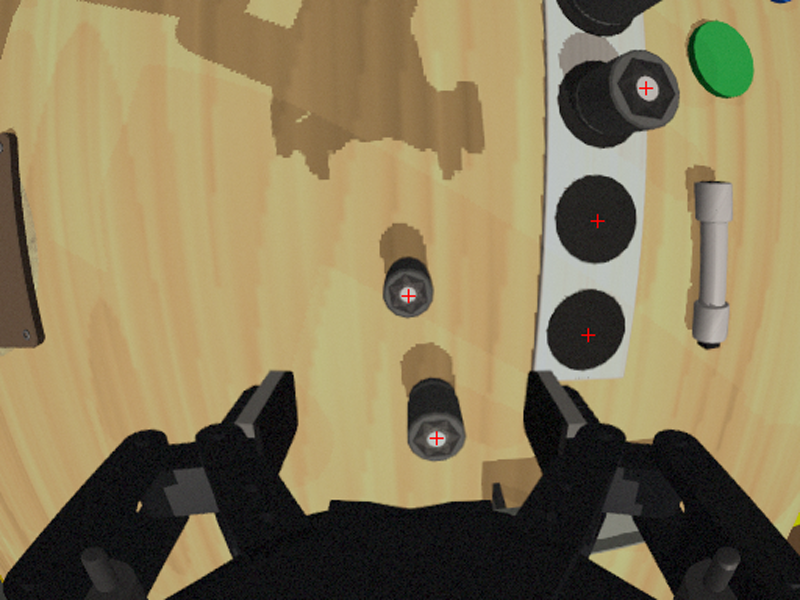

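Socket 46 is on its marker at (646,88). Socket 30 is at (408,294). The near pads are at (596,219) and (586,330), so pad y ≈ −0.0175 and −0.0975. Gripping socket 30.

>>> {"api": "play_rows", "payload": {
  "targets": [
    {"delta_pos":[0,0.0005,-0.04],"delta_rot":[0,0,0],"claw":75},
    {"delta_pos":[0,0.0005,-0.08],"delta_rot":[0,0,0],"claw":75},
    {"delta_pos":[0,0.0005,-0.115],"delta_rot":[0,0,0],"claw":75},
    {"delta_pos":[0,0.0005,-0.14],"delta_rot":[0,0,0],"claw":75},
    {"delta_pos":[0,0.0005,-0.153],"delta_rot":[0,0,0],"claw":75},
    {"delta_pos":[0,0.0005,-0.153],"delta_rot":[0,0,0],"claw":75},
    {"delta_pos":[0,0.0005,-0.153],"delta_rot":[0,0,0],"claw":75},
    {"delta_pos":[0,0.0005,-0.153],"delta_rot":[0,0,0],"claw":22},
    {"delta_pos":[0,0.0005,-0.153],"delta_rot":[0,0,0],"claw":22},
    {"delta_pos":[0,0.0005,-0.153],"delta_rot":[0,0,0],"claw":22},
    {"delta_pos":[0,0.0005,-0.153],"delta_rot":[0,0,0],"claw":22},
    {"delta_pos":[0,0.0005,-0.153],"delta_rot":[0,0,0],"claw":22},
    {"delta_pos":[0,0.0005,-0.153],"delta_rot":[0,0,0],"claw":22},
    {"delta_pos":[0,0.0005,-0.153],"delta_rot":[0,0,0],"claw":22},
    {"delta_pos":[0,0.0005,-0.153],"delta_rot":[0,0,0],"claw":22},
    {"delta_pos":[0,0.0005,-0.153],"delta_rot":[0,0,0],"claw":22}
  ]
}}

```text
time: 11.35
eef_pos: [0.4273, -0.0549, 0.0398]
tcp_rot: [0.512, 0.488, -0.509, 0.491]
contact_force: [-1.9, -0.1, 6.1]
opening: 0.335
```

>>> {"api": "play_rows", "payload": {
  "targets": [
    {"delta_pos":[0,0,0.03],"delta_rot":[0,0,0],"claw":22},
    {"delta_pos":[0,0,0.05],"delta_rot":[0,0,0],"claw":22},
    {"delta_pos":[0.02,-0.002,0.05],"delta_rot":[0,0,0],"claw":22},
    {"delta_pos":[0.05,-0.014,0.05],"delta_rot":[0,0,0],"claw":22},
    {"delta_pos":[0.08,-0.028,0.05],"delta_rot":[0,0,0],"claw":22},
    {"delta_pos":[0.11,-0.04,0.05],"delta_rot":[0,0,0],"claw":22},
    {"delta_pos":[0.1255,-0.0425,0.05],"delta_rot":[0,0,0],"claw":22},
    {"delta_pos":[0.1255,-0.0425,0.05],"delta_rot":[0,0,0],"claw":22},
    {"delta_pos":[0.1255,-0.0425,0.035],"delta_rot":[0,0,0],"claw":22},
    {"delta_pos":[0.1255,-0.0425,0.025],"delta_rot":[0,0,0],"claw":22},
    {"delta_pos":[0.1255,-0.0425,0.017],"delta_rot":[0,0,0],"claw":22},
    {"delta_pos":[0.1255,-0.0425,0.014],"delta_rot":[0,0,0],"claw":22},
    {"delta_pos":[0.1255,-0.0425,0.014],"delta_rot":[0,0,0],"claw":22},
    {"delta_pos":[0.1255,-0.0425,0.014],"delta_rot":[0,0,0],"claw":22},
    {"delta_pos":[0.1255,-0.0425,0.014],"delta_rot":[0,0,0],"claw":22}
  ]
}}

```text
time: 12.6
eef_pos: [0.5531, -0.0975, 0.0545]
tcp_rot: [0.512, 0.487, -0.509, 0.492]
contact_force: [0.8, -0.4, -1.6]
opening: 0.335
```

>>> {"api": "play_rows", "payload": {
  "targets": [
    {"delta_pos":[0,0,-0.002],"delta_rot":[0,0,0],"claw":22},
    {"delta_pos":[0,0,-0.0045],"delta_rot":[0,0,0],"claw":22},
    {"delta_pos":[0,0,-0.0045],"delta_rot":[0,0,0],"claw":22},
    {"delta_pos":[0,0,-0.0045],"delta_rot":[0,0,0],"claw":22},
    {"delta_pos":[0,0,-0.0045],"delta_rot":[0,0,0],"claw":65},
    {"delta_pos":[0,0,-0.0045],"delta_rot":[0,0,0],"claw":65},
    {"delta_pos":[0,0,-0.0045],"delta_rot":[0,0,0],"claw":65},
    {"delta_pos":[0,0,-0.0045],"delta_rot":[0,0,0],"claw":65},
    {"delta_pos":[0,0,0.01],"delta_rot":[0,0,0],"claw":65},
    {"delta_pos":[0,0,0.04],"delta_rot":[0,0,0],"claw":65},
    {"delta_pos":[0,0,0.08],"delta_rot":[0,0,0],"claw":65},
    {"delta_pos":[0,0,0.12],"delta_rot":[0,0,0],"claw":75},
    {"delta_pos":[-0.03,-0.015,0.135],"delta_rot":[0,0,0],"claw":75},
    {"delta_pos":[-0.06,-0.03,0.135],"delta_rot":[0,0,0],"claw":75},
    {"delta_pos":[-0.09,-0.04,0.135],"delta_rot":[0,0,0],"claw":75},
    {"delta_pos":[-0.105,-0.0485,0.135],"delta_rot":[0,0,0],"claw":75},
    {"delta_pos":[-0.113,-0.0485,0.135],"delta_rot":[0,0,0],"claw":75},
    {"delta_pos":[-0.113,-0.0485,0.135],"delta_rot":[0,0,0],"claw":75},
    {"delta_pos":[-0.113,-0.0485,0.135],"delta_rot":[0,0,0],"claw":75}
  ]
}}

```text
time: 14.18
eef_pos: [0.4405, -0.1459, 0.1898]
tcp_rot: [0.512, 0.487, -0.509, 0.492]
contact_force: [0.3, -0.1, -0.3]
opening: 0.882
```

```bash
python3 - <<'E'
from h import *
S=ctrl.get_state(); c=cal("wrist"); im=ctrl.read_camera("wrist")
print(S["eef_pos"],S["contact_force"],R.from_quat(S["tcp_rot"]).as_matrix().round(3).tolist())
for p in [(.5531,-.0975,.06),(.44,-.146,.058),(.5562,-.0175,.01),(.486,-.227,.045),(.648,-.2234,.045)]:
    q=proj(c,np.array(p)); print((q*800/512).round(1)); cv2.drawMarker(im,tuple(int(v) for v in q.round()),(0,0,255),cv2.MARKER_CROSS,8,1)
cv2.imwrite("pics/w5.png",cv2.resize(im,(800,600),interpolation=cv2.INTER_CUBIC))
E
```

```text
[ 0.44049153 -0.14592169  0.18979214] [ 0.3181168  -0.07157435 -0.28267141] [[0.009, 0.999, -0.042], [-0.001, -0.042, -0.999], [-1.0, 0.009, 0.001]]
[603.4 210. ]
[406.2 300.3]
[574.8  85.4]
[482.9 412.7]
[696.4 386.3]
```

View pics/w5.png

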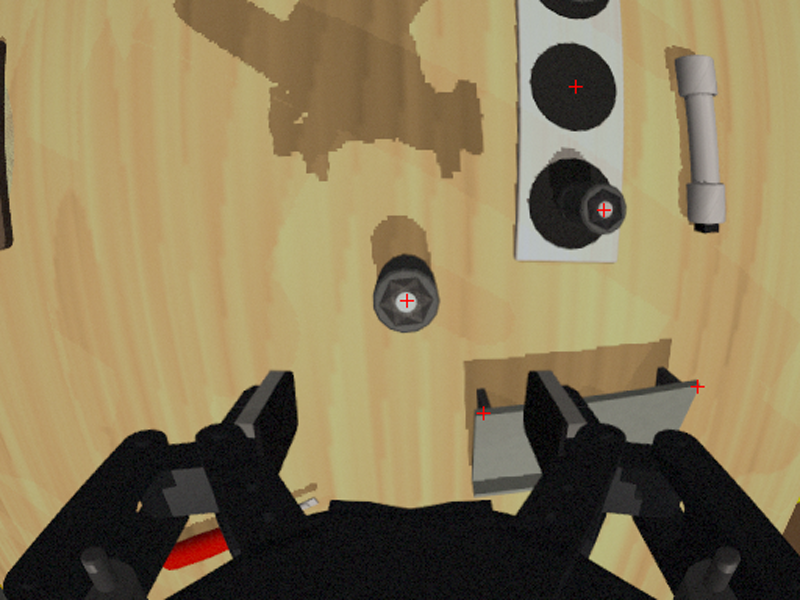

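Socket 38 is on its marker at (406,300), socket 30 is on its pad at (603,210) and the free pad is at (575,86). Gripping socket 38.

>>> {"api": "play_rows", "payload": {
  "targets": [
    {"delta_pos":[0,0,-0.04],"delta_rot":[0,0,0],"claw":75},
    {"delta_pos":[0,0,-0.08],"delta_rot":[0,0,0],"claw":75},
    {"delta_pos":[0,0,-0.115],"delta_rot":[0,0,0],"claw":75},
    {"delta_pos":[0,0,-0.135],"delta_rot":[0,0,0],"claw":75},
    {"delta_pos":[0,0,-0.143],"delta_rot":[0,0,0],"claw":75},
    {"delta_pos":[0,0,-0.143],"delta_rot":[0,0,0],"claw":75},
    {"delta_pos":[0,0,-0.143],"delta_rot":[0,0,0],"claw":75},
    {"delta_pos":[0,0,-0.143],"delta_rot":[0,0,0],"claw":30},
    {"delta_pos":[0,0,-0.143],"delta_rot":[0,0,0],"claw":30},
    {"delta_pos":[0,0,-0.143],"delta_rot":[0,0,0],"claw":30},
    {"delta_pos":[0,0,-0.143],"delta_rot":[0,0,0],"claw":30},
    {"delta_pos":[0,0,-0.143],"delta_rot":[0,0,0],"claw":30},
    {"delta_pos":[0,0,-0.143],"delta_rot":[0,0,0],"claw":30},
    {"delta_pos":[0,0,-0.143],"delta_rot":[0,0,0],"claw":30},
    {"delta_pos":[0,0,-0.143],"delta_rot":[0,0,0],"claw":30}
  ]
}}

```text
time: 15.48
eef_pos: [0.4417, -0.1464, 0.0486]
tcp_rot: [0.512, 0.486, -0.508, 0.493]
contact_force: [-1.7, 1.0, 5.0]
opening: 0.431
```

>>> {"api": "play_rows", "payload": {
  "targets": [
    {"delta_pos":[0,0,0.03],"delta_rot":[0,0,0],"claw":30},
    {"delta_pos":[0,0,0.06],"delta_rot":[0,0,0],"claw":30},
    {"delta_pos":[0,0.02,0.08],"delta_rot":[0,0,0],"claw":30},
    {"delta_pos":[0,0.05,0.08],"delta_rot":[0,0,0],"claw":30},
    {"delta_pos":[0.01,0.08,0.08],"delta_rot":[0,0,0],"claw":30},
    {"delta_pos":[0.03,0.105,0.08],"delta_rot":[0,0,0],"claw":30},
    {"delta_pos":[0.06,0.125,0.08],"delta_rot":[0,0,0],"claw":30},
    {"delta_pos":[0.085,0.129,0.08],"delta_rot":[0,0,0],"claw":30},
    {"delta_pos":[0.105,0.129,0.08],"delta_rot":[0,0,0],"claw":30},
    {"delta_pos":[0.1145,0.129,0.08],"delta_rot":[0,0,0],"claw":30},
    {"delta_pos":[0.1145,0.129,0.06],"delta_rot":[0,0,0],"claw":30},
    {"delta_pos":[0.1145,0.129,0.04],"delta_rot":[0,0,0],"claw":30},
    {"delta_pos":[0.1145,0.129,0.025],"delta_rot":[0,0,0],"claw":30},
    {"delta_pos":[0.1145,0.129,0.017],"delta_rot":[0,0,0],"claw":30},
    {"delta_pos":[0.1145,0.129,0.014],"delta_rot":[0,0,0],"claw":30},
    {"delta_pos":[0.1145,0.129,0.014],"delta_rot":[0,0,0],"claw":30},
    {"delta_pos":[0.1145,0.129,0.014],"delta_rot":[0,0,0],"claw":30},
    {"delta_pos":[0.1145,0.129,0.014],"delta_rot":[0,0,0],"claw":30}
  ]
}}

```text
time: 16.98
eef_pos: [0.5571, -0.0177, 0.064]
tcp_rot: [0.513, 0.486, -0.508, 0.493]
contact_force: [-0.4, -0.1, -2.3]
opening: 0.426
```

>>> {"api": "play_rows", "payload": {
  "targets": [
    {"delta_pos":[-0.001,0,-0.003],"delta_rot":[0,0,0],"claw":30},
    {"delta_pos":[-0.001,0,-0.0055],"delta_rot":[0,0,0],"claw":30},
    {"delta_pos":[-0.001,0,-0.0055],"delta_rot":[0,0,0],"claw":30},
    {"delta_pos":[-0.001,0,-0.0055],"delta_rot":[0,0,0],"claw":30},
    {"delta_pos":[-0.001,0,-0.0055],"delta_rot":[0,0,0],"claw":65},
    {"delta_pos":[-0.001,0,-0.0055],"delta_rot":[0,0,0],"claw":65},
    {"delta_pos":[-0.001,0,-0.0055],"delta_rot":[0,0,0],"claw":65},
    {"delta_pos":[-0.001,0,-0.0055],"delta_rot":[0,0,0],"claw":65},
    {"delta_pos":[-0.001,0,0.01],"delta_rot":[0,0,0],"claw":65},
    {"delta_pos":[-0.001,0,0.04],"delta_rot":[0,0,0],"claw":65},
    {"delta_pos":[-0.001,0,0.08],"delta_rot":[0,0,0],"claw":65},
    {"delta_pos":[0,0,0.12],"delta_rot":[0,0,0],"claw":65},
    {"delta_pos":[0.03,-0.01,0.136],"delta_rot":[0,0,0],"claw":65},
    {"delta_pos":[0.06,-0.02,0.136],"delta_rot":[0,0,0],"claw":65},
    {"delta_pos":[0.085,-0.033,0.136],"delta_rot":[0,0,0],"claw":65},
    {"delta_pos":[0.097,-0.033,0.136],"delta_rot":[0,0,0],"claw":65},
    {"delta_pos":[0.097,-0.033,0.136],"delta_rot":[0,0,0],"claw":65},
    {"delta_pos":[0.097,-0.033,0.136],"delta_rot":[0,0,0],"claw":65},
    {"delta_pos":[0.097,-0.033,0.136],"delta_rot":[0,0,0],"claw":65}
  ]
}}

```text
time: 18.57
eef_pos: [0.6532, -0.0504, 0.1995]
tcp_rot: [0.512, 0.486, -0.508, 0.493]
contact_force: [0.5, 0.4, -0.9]
opening: 0.762
```

```bash
python3 - <<'E'
from h import *
S=ctrl.get_state(); c=cal("wrist"); im=ctrl.read_camera("wrist")
np.save("w6.npy",c,allow_pickle=True)
print(S["eef_pos"],S["contact_force"],R.from_quat(S["tcp_rot"]).as_matrix().round(3).tolist())
for p in [(.5531,-.0975,.06),(.5562,-.0175,.068),(.654,-.0507,.026)]:
    q=proj(c,np.array(p)); print((q*800/512).round(1)); cv2.drawMarker(im,tuple(int(v) for v in q.round()),(0,0,255),cv2.MARKER_CROSS,8,1)
cv2.imwrite("pics/w6.png",cv2.resize(im,(800,600),interpolation=cv2.INTER_CUBIC))
E
```

```text
[ 0.65323178 -0.05036971  0.19947317] [ 0.51531471  0.4050775  -0.86664612] [[0.011, 0.999, -0.041], [-0.003, -0.041, -0.999], [-1.0, 0.011, 0.002]]
[250.8 375.7]
[232.8 251.4]
[407.5 283.1]
```

View pics/w6.png

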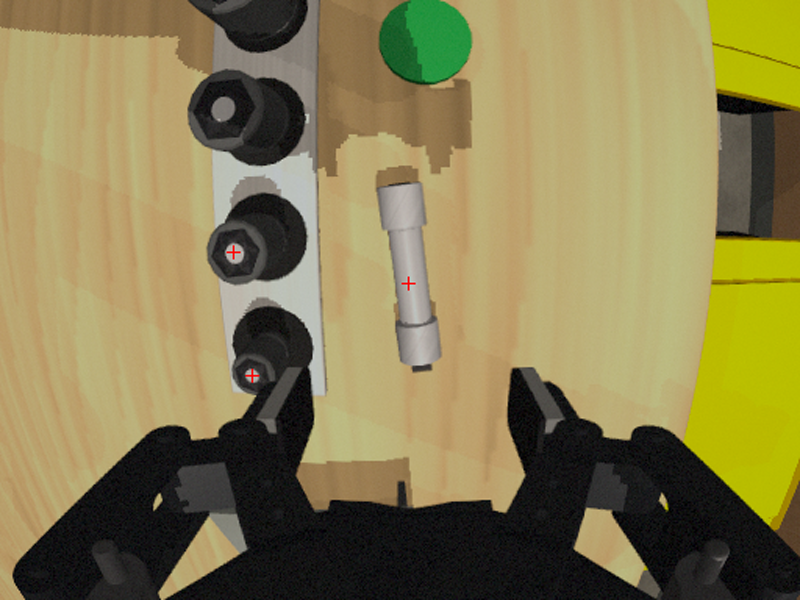

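All four sockets stand on their pads with the markers matching. The bar's collar/shaft junctions are at (408,228) and (413,323). Next I'll compute the bar pose and view a holder crop.

```bash
python3 - <<'E'
from h import *
c=np.load("w6.npy",allow_pickle=True).item(); s=.64; t=cal("top")
a=onz(c,np.array((407.5,230))*s,.017); b=onz(c,np.array((414.5,325))*s,.017); m=(a+b)/2; d=a-b
print("bar",a,b,m,np.linalg.norm(d),"yaw of axis",np.degrees(np.arctan2(d[1],d[0])))
e=onz(c,np.array((401,183))*s,.02);f=onz(c,np.array((420,363))*s,.02); print("ends",e,f,(e+f)/2,np.linalg.norm(e-f))
print("tri mid",tri((c,np.array((411,276))*s),(t,np.array((415,262))*s)))
im=cv2.imread("pics/top0.png")[155:265,335:405]
im2=cv2.imread("pics/side0.png")[100:160,245:340]
A=cv2.resize(im,None,fx=5.4,fy=5.4,interpolation=cv2.INTER_CUBIC);B=cv2.resize(im2,None,fx=4.3,fy=4.3,interpolation=cv2.INTER_CUBIC)
o=np.zeros((600,800,3),np.uint8);o[:A.shape[0],:A.shape[1]]=A;o[:B.shape[0],390:390+B.shape[1]]=B[:,:410];cv2.imwrite("pics/hold.png",o)
E
```

```text
bar [ 0.6554619  -0.01752777] [ 0.65749228 -0.0822446 ] [ 0.65647709 -0.04988618] 0.06474866856163715 yaw of axis 91.79697190223243
ends [0.65261724 0.01313684] [ 0.66022928 -0.10917973] [ 0.65642326 -0.04802144] 0.12255319889574005
tri mid (array([ 0.65682428, -0.05169283,  0.00225103]), np.float64(0.0004141536771986973))
```

View pics/hold.png

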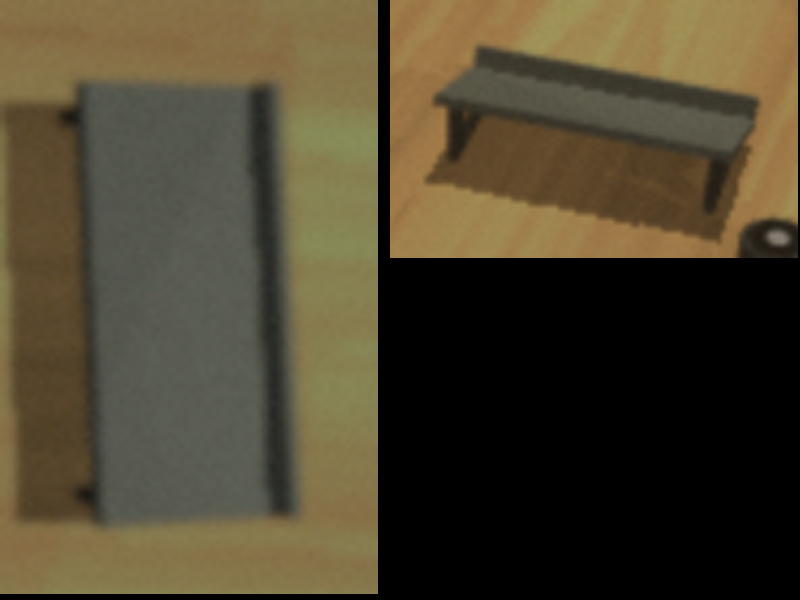

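```bash
python3 - <<'E'
from h import *
t=cal("top"); g=lambda x,y,z:onz(t,(335+(x+.5)/5.4-.5,155+(y+.5)/5.4-.5),z)
P={"topA":g(84,85,.045),"topB":g(103,522,.045),"ledgefootA":g(250,88,.018),"ledgefootB":g(268,515,.018),"ledgetopA":g(270,86,.029),"ledgetopB":g(291,515,.029)}
for k,v in P.items(): print(k,v.round(4))
for k in("top","ledgefoot","ledgetop"):
    d=P[k+"A"]-P[k+"B"];print(k,np.linalg.norm(d).round(4),np.degrees(np.arctan2(d[1],d[0])).round(2),((P[k+"A"]+P[k+"B"])/2).round(4))
print(tri((t,(335+84/5.4,155+85/5.4)),(cal("side"),(245+48/4.3,100+100/4.3))), tri((t,(335+103/5.4,155+522/5.4)),(cal("side"),(245+(740-390)/4.3,100+152/4.3))))
E
```

```text
topA [ 0.6491 -0.2232]
topB [ 0.4833 -0.2295]
ledgefootA [ 0.6529 -0.2984]
ledgefootB [ 0.4847 -0.3037]
ledgetopA [ 0.6523 -0.3021]
ledgetopB [ 0.4855 -0.3084]
top 0.1659 2.19 [ 0.5662 -0.2264]
ledgefoot 0.1682 1.8 [ 0.5688 -0.3011]
ledgetop 0.1669 2.16 [ 0.5689 -0.3052]
(array([ 0.64923701, -0.22576662,  0.03925639]), np.float64(0.00021654647255795197)) (array([ 0.48007013, -0.23149258,  0.0437198 ]), np.float64(0.0023751018227503237))
```

>>> {"api": "play_rows", "payload": {
  "targets": [
    {"delta_pos":[0.003,0.001,-0.03],"delta_rot":[0,0,0.028],"claw":55},
    {"delta_pos":[0.003,0.001,-0.07],"delta_rot":[0,0,0.028],"claw":55},
    {"delta_pos":[0.003,0.001,-0.1],"delta_rot":[0,0,0.028],"claw":55},
    {"delta_pos":[0.003,0.001,-0.13],"delta_rot":[0,0,0.028],"claw":55},
    {"delta_pos":[0.003,0.001,-0.15],"delta_rot":[0,0,0.028],"claw":55},
    {"delta_pos":[0.003,0.001,-0.15],"delta_rot":[0,0,0.028],"claw":55},
    {"delta_pos":[0.003,0.001,-0.15],"delta_rot":[0,0,0.028],"claw":55},
    {"delta_pos":[0.003,0.001,-0.15],"delta_rot":[0,0,0.028],"claw":55}
  ]
}}

```text
time: 19.28
eef_pos: [0.657, -0.0493, 0.0515]
tcp_rot: [0.491, 0.507, -0.485, 0.516]
contact_force: [-0.0, -0.8, 1.1]
opening: 0.644
```

>>> {"api": "play_rows", "payload": {
  "targets": [
    {"delta_pos":[-0.0005,0,-0.01],"delta_rot":[0,0,0],"claw":55},
    {"delta_pos":[-0.0005,0,-0.0235],"delta_rot":[0,0,0],"claw":55},
    {"delta_pos":[-0.0005,0,-0.0235],"delta_rot":[0,0,0],"claw":55},
    {"delta_pos":[-0.0005,0,-0.0235],"delta_rot":[0,0,0],"claw":55},
    {"delta_pos":[-0.0005,0,-0.0235],"delta_rot":[0,0,0],"claw":15},
    {"delta_pos":[-0.0005,0,-0.0235],"delta_rot":[0,0,0],"claw":15},
    {"delta_pos":[-0.0005,0,-0.0235],"delta_rot":[0,0,0],"claw":15},
    {"delta_pos":[-0.0005,0,-0.0235],"delta_rot":[0,0,0],"claw":15},
    {"delta_pos":[-0.0005,0,-0.0235],"delta_rot":[0,0,0],"claw":15},
    {"delta_pos":[-0.0005,0,-0.0235],"delta_rot":[0,0,0],"claw":15},
    {"delta_pos":[-0.0005,0,-0.0235],"delta_rot":[0,0,0],"claw":15},
    {"delta_pos":[-0.0005,0,-0.0235],"delta_rot":[0,0,0],"claw":15}
  ]
}}

```text
time: 20.28
eef_pos: [0.6566, -0.0495, 0.0285]
tcp_rot: [0.491, 0.507, -0.485, 0.516]
contact_force: [-2.5, -0.2, 4.2]
opening: 0.239
```

```bash
python3 - <<'E'
from h import *
S=ctrl.get_state(); Rc=R.from_quat(S["tcp_rot"]).as_matrix(); p=S["eef_pos"]
H=R.from_euler("z",2.0,degrees=True).as_matrix(); o=np.array([.5675,-.2635,0])
k=np.radians(20); n=np.array([0,-np.sin(k),np.cos(k)]);u=np.array([0,np.cos(k),np.sin(k)])
# bar axis relative to jaw: bar yaw 93, jaw yaw
print("jaw yaw",np.degrees(np.arctan2(Rc[1,1],Rc[0,1])))
X=-n;Y=-u;Z=np.cross(X,Y); Rt=H@np.c_[X,Y,Z]
rv=R.from_matrix(Rt@Rc.T).as_rotvec(); print("rot/pi",(rv/np.pi).round(4),np.degrees(np.linalg.norm(rv)))
c=np.array([0,-.029,.037])+u*.025+n*.0015
T=o+H@(c+n*.0135); A=o+H@(c+n*.1135)
print("target",T,"dT",T-p,"above",A,"dA",A-p,"n world",H@n)
np.save("Rt.npy",Rt)
E
```

```text
jaw yaw 2.709431394615714
rot/pi [ 0.0879  0.0937 -0.4981] 92.58638403215262
target [ 0.56787126 -0.27413151  0.05964589] dT [-0.08873338 -0.22466868  0.03109831] above [ 0.56906489 -0.30831269  0.15361515] dA [-0.08753974 -0.25884986  0.12506757] n world [ 0.01193633 -0.34181179  0.93969262]
```

Lift first, then swing over the holder while turning.

>>> {"api": "play_rows", "payload": {
  "targets": [
    {"delta_pos":[0,0,0.03],"delta_rot":[0,0,0],"claw":15},
    {"delta_pos":[0,0,0.07],"delta_rot":[0,0,0],"claw":15},
    {"delta_pos":[0,0,0.11],"delta_rot":[0,0,0],"claw":15},
    {"delta_pos":[0,-0.02,0.15],"delta_rot":[0,0,0],"claw":15},
    {"delta_pos":[-0.01,-0.04,0.16],"delta_rot":[0.0088,0.0094,-0.0498],"claw":15},
    {"delta_pos":[-0.02,-0.07,0.16],"delta_rot":[0.0158,0.0169,-0.09],"claw":15},
    {"delta_pos":[-0.03,-0.1,0.16],"delta_rot":[0.022,0.0235,-0.125],"claw":15},
    {"delta_pos":[-0.04,-0.13,0.16],"delta_rot":[0.029,0.031,-0.165],"claw":15},
    {"delta_pos":[-0.05,-0.16,0.16],"delta_rot":[0.036,0.0384,-0.204],"claw":15},
    {"delta_pos":[-0.06,-0.19,0.16],"delta_rot":[0.0428,0.0457,-0.243],"claw":15},
    {"delta_pos":[-0.07,-0.22,0.16],"delta_rot":[0.05,0.053,-0.282],"claw":15},
    {"delta_pos":[-0.08,-0.24,0.155],"delta_rot":[0.0567,0.0604,-0.321],"claw":15},
    {"delta_pos":[-0.0875,-0.259,0.145],"delta_rot":[0.0635,0.0677,-0.36],"claw":15},
    {"delta_pos":[-0.0875,-0.259,0.125],"delta_rot":[0.07,0.075,-0.399],"claw":15},
    {"delta_pos":[-0.0875,-0.259,0.125],"delta_rot":[0.077,0.0823,-0.438],"claw":15},
    {"delta_pos":[-0.0875,-0.259,0.125],"delta_rot":[0.084,0.0896,-0.476],"claw":15},
    {"delta_pos":[-0.0875,-0.259,0.125],"delta_rot":[0.0879,0.0937,-0.4981],"claw":15},
    {"delta_pos":[-0.0875,-0.259,0.125],"delta_rot":[0.0879,0.0937,-0.4981],"claw":15},
    {"delta_pos":[-0.0875,-0.259,0.125],"delta_rot":[0.0879,0.0937,-0.4981],"claw":15},
    {"delta_pos":[-0.0875,-0.259,0.125],"delta_rot":[0.0879,0.0937,-0.4981],"claw":15}
  ]
}}

```text
time: 21.95
eef_pos: [0.5689, -0.3082, 0.1526]
tcp_rot: [-0.694, -0.136, 0.699, 0.11]
contact_force: [-0.1, 0.9, -4.0]
opening: 0.233
```

```bash
python3 - <<'E'
from h import *
S=ctrl.get_state(); Rc=R.from_quat(S["tcp_rot"]).as_matrix(); p=S["eef_pos"]; Rt=np.load("Rt.npy")
print(p,S["contact_force"],S["opening"],S["qpos"].round(2),(R.from_matrix(Rt@Rc.T).as_rotvec()/np.pi).round(4))
T=np.array([.5679,-.2741,.0596]); n=np.array([.0119,-.3418,.9397]); print("dT",T-p, "d30", T+n*.03-p)
w=ctrl.read_camera("wrist"); s=ctrl.read_camera("side")
o=np.zeros((600,800,3),np.uint8); w=cv2.resize(w,(400,300)); o[:300,:400]=w
B=cv2.resize(s[70:190,200:360],(800,600),interpolation=cv2.INTER_CUBIC); o=B; o[:240,:320]=cv2.resize(w,(320,240)); cv2.imwrite("pics/w7.png",o)
E
```

```text
[ 0.56890757 -0.30816183  0.15259658] [-0.11401428  0.90232344 -3.96341269] 0.23332030912054416 [-0.74  0.42  1.62  0.25  1.35  0.71] [ 0.     -0.0001 -0.0007]
dT [-0.00100757  0.03406183 -0.09299658] d30 [-0.00065057  0.02380783 -0.06480558]
```

View pics/w7.png

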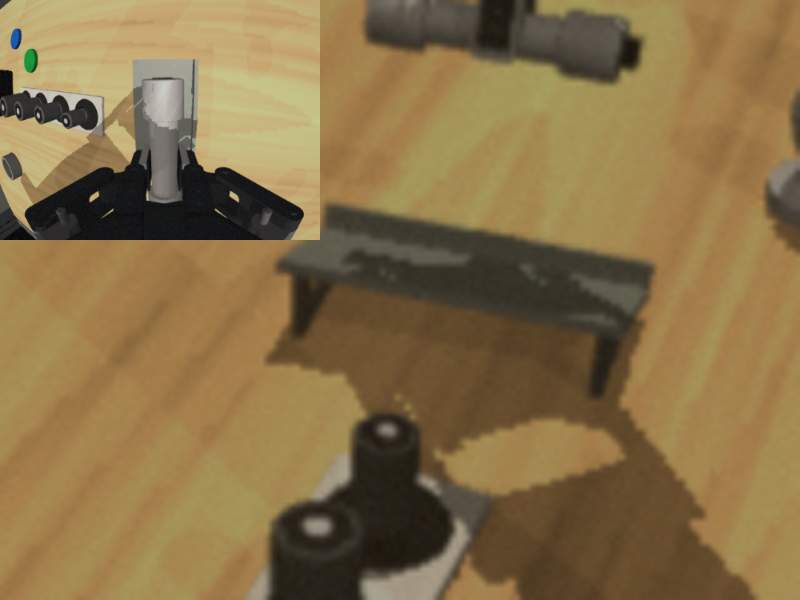

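The bar is held level and parallel to the holder, centred above it. Lowering along the plate normal.

>>> {"api": "play_rows", "payload": {
  "targets": [
    {"delta_pos":[0,0.008,-0.022],"delta_rot":[0,0,0],"claw":15},
    {"delta_pos":[-0.0005,0.016,-0.044],"delta_rot":[0,0,0],"claw":15},
    {"delta_pos":[-0.0005,0.024,-0.065],"delta_rot":[0,0,0],"claw":15},
    {"delta_pos":[-0.001,0.028,-0.076],"delta_rot":[0,0,0],"claw":15},
    {"delta_pos":[-0.001,0.032,-0.087],"delta_rot":[0,0,0],"claw":15},
    {"delta_pos":[-0.001,0.032,-0.087],"delta_rot":[0,0,0],"claw":15},
    {"delta_pos":[-0.001,0.032,-0.087],"delta_rot":[0,0,0],"claw":15},
    {"delta_pos":[-0.001,0.032,-0.087],"delta_rot":[0,0,0],"claw":15}
  ]
}}

```text
time: 22.72
eef_pos: [0.5692, -0.2771, 0.0678]
tcp_rot: [-0.695, -0.135, 0.698, 0.109]
contact_force: [0.7, -0.4, -3.2]
opening: 0.234
```

```bash
python3 - <<'E'
from h import *
S=ctrl.get_state(); p=S["eef_pos"]
T=np.array([.5679,-.2741,.0596]); print(p,"dT",T-p,S["contact_force"])
s=ctrl.read_camera("side");cv2.imwrite("pics/s8.png",cv2.resize(s[80:170,220:340],(800,600),interpolation=cv2.INTER_CUBIC))
E
```

```text
[ 0.56923844 -0.27711868  0.06781386] dT [-0.00133844  0.00301868 -0.00821386] [ 0.69046326 -0.38739152 -3.22132949]
```

View pics/s8.png

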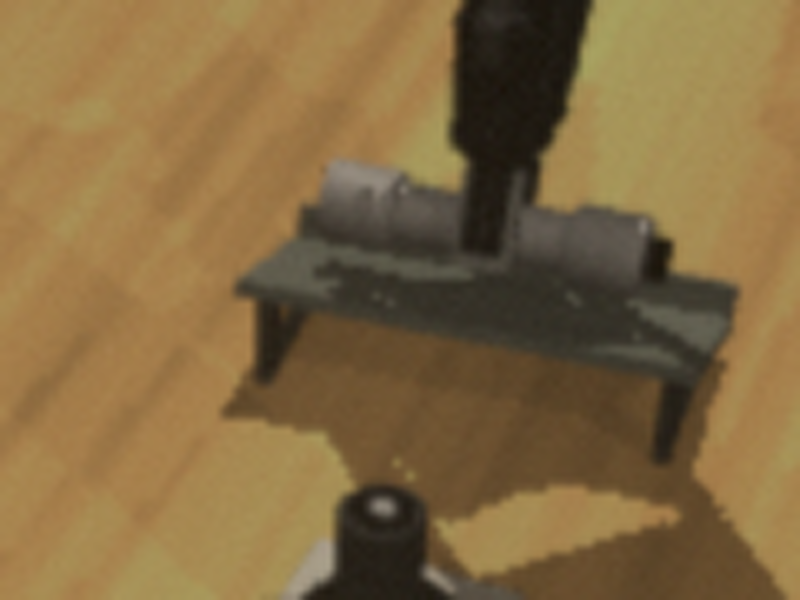

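The bar hangs a few mm above the plate, centred. I'll lower it the rest of the way, watching the force.

>>> {"api": "play_rows", "payload": {
  "targets": [
    {"delta_pos":[-0.001,0.001,-0.003],"delta_rot":[0,0,0],"claw":15},
    {"delta_pos":[-0.001,0.002,-0.006],"delta_rot":[0,0,0],"claw":15},
    {"delta_pos":[-0.001,0.003,-0.0085],"delta_rot":[0,0,0],"claw":15},
    {"delta_pos":[-0.001,0.003,-0.0085],"delta_rot":[0,0,0],"claw":15},
    {"delta_pos":[-0.001,0.003,-0.0085],"delta_rot":[0,0,0],"claw":15},
    {"delta_pos":[-0.001,0.003,-0.0085],"delta_rot":[0,0,0],"claw":15}
  ]
}}

```text
time: 23.27
eef_pos: [0.5683, -0.2743, 0.0595]
tcp_rot: [-0.695, -0.135, 0.698, 0.109]
contact_force: [-1.3, 0.4, -3.7]
opening: 0.233
```

>>> {"api": "play_rows", "payload": {
  "targets": [
    {"delta_pos":[0,0.0004,-0.001],"delta_rot":[0,0,0],"claw":15},
    {"delta_pos":[0,0.0004,-0.001],"delta_rot":[0,0,0],"claw":15},
    {"delta_pos":[0,0.0004,-0.001],"delta_rot":[0,0,0],"claw":24},
    {"delta_pos":[0,0.0004,-0.001],"delta_rot":[0,0,0],"claw":28},
    {"delta_pos":[0,0.0004,-0.001],"delta_rot":[0,0,0],"claw":33},
    {"delta_pos":[0,0.0004,-0.001],"delta_rot":[0,0,0],"claw":38},
    {"delta_pos":[0,0.0004,-0.001],"delta_rot":[0,0,0],"claw":38},
    {"delta_pos":[0,0.0004,-0.001],"delta_rot":[0,0,0],"claw":38},
    {"delta_pos":[0,0.0004,-0.001],"delta_rot":[0,0,0],"claw":38},
    {"delta_pos":[0,-0.002,0.005],"delta_rot":[0,0,0],"claw":38},
    {"delta_pos":[0,-0.004,0.011],"delta_rot":[0,0,0],"claw":38},
    {"delta_pos":[0,-0.007,0.018],"delta_rot":[0,0,0],"claw":38},
    {"delta_pos":[0,-0.01,0.028],"delta_rot":[0,0,0],"claw":38},
    {"delta_pos":[0.0005,-0.015,0.042],"delta_rot":[0,0,0],"claw":38},
    {"delta_pos":[0.001,-0.025,0.07],"delta_rot":[0,0,0],"claw":38},
    {"delta_pos":[0.001,-0.036,0.1],"delta_rot":[0,0,0],"claw":38},
    {"delta_pos":[0.002,-0.05,0.14],"delta_rot":[0,0,0],"claw":38},
    {"delta_pos":[0.002,-0.07,0.18],"delta_rot":[0,0,0],"claw":38},
    {"delta_pos":[0.002,-0.07,0.18],"delta_rot":[0,0,0],"claw":38}
  ]
}}

```text
time: 24.85
eef_pos: [0.5726, -0.3493, 0.2512]
tcp_rot: [0.7, 0.13, -0.694, -0.105]
contact_force: [0.9, -0.1, 2.1]
opening: 0.448
```

>>> {"api": "play_rows", "payload": {
  "targets": [
    {"delta_pos":[0,-0.04,0.02],"delta_rot":[0,0,0],"claw":38},
    {"delta_pos":[0,-0.08,0.03],"delta_rot":[0,0,0],"claw":38},
    {"delta_pos":[0,-0.12,0.03],"delta_rot":[0,0,0],"claw":38},
    {"delta_pos":[0,-0.15,0.03],"delta_rot":[0,0,0],"claw":38},
    {"delta_pos":[0,-0.15,0.03],"delta_rot":[0,0,0],"claw":38},
    {"delta_pos":[0,-0.15,0.03],"delta_rot":[0,0,0],"claw":38},
    {"delta_pos":[0,-0.15,0.03],"delta_rot":[0,0,0],"claw":38},
    {"delta_pos":[0,-0.15,0.03],"delta_rot":[0,0,0],"claw":38}
  ]
}}

```text
time: 25.52
eef_pos: [0.573, -0.4981, 0.2822]
tcp_rot: [0.7, 0.131, -0.694, -0.104]
contact_force: [-0.0, 0.8, -0.1]
opening: 0.448
```

```bash
python3 - <<'E'
from h import *
S=ctrl.get_state(); print(S["time"],S["eef_pos"],S["contact_force"],S["opening"])
t=ctrl.read_camera("top"); s=ctrl.read_camera("side")
H=R.from_euler("z",2.0,degrees=True).as_matrix(); o=np.array([.5675,-.2635,0])
o2=np.zeros((600,800,3),np.uint8)
for n,im in(("top",t),("side",s)):
    c=cal(n)
    L=[o+H@np.array([x,-.029,.037]) for x in(-.06,0,.06)]
    L+= [np.array(p) for p in [(.5531,-.0975,.06),(.5562,-.0175,.068),(.559,.0625,.076),(.5636,.1418,.084)]]
    for p in L: cv2.drawMarker(im,tuple(int(v) for v in proj(c,p).round()),(0,0,255),cv2.MARKER_CROSS,5,1); print(n,proj(c,p).round(1))
A=cv2.resize(t[150:270,140:400],(800,369),interpolation=cv2.INTER_CUBIC);o2[:369]=A
B=cv2.resize(s[90:290,180:360],(208,231),interpolation=cv2.INTER_CUBIC);o2[369:,:208]=B
B=cv2.resize(s[95:165,240:345],(346,231),interpolation=cv2.INTER_CUBIC);o2[369:,230:576]=B
cv2.imwrite("pics/f1.png",o2)
E
```

```text
25.5167 [ 0.57300592 -0.49814132  0.28217929] [-0.01782139  0.78391293 -0.1416922 ] 0.44805802068710954
top [383.4 239. ]
top [382. 210.]
top [380.7 181.2]
top [290.6 215.9]
top [250.8 213.7]
top [209.9 211.6]
top [168.  208.5]
side [319.9 121.1]
side [296.2 116.6]
side [273.  112.2]
side [277.6 156.1]
side [263.6 175.8]
side [247.7 198.3]
side [228.6 223.7]
```

View pics/f1.png

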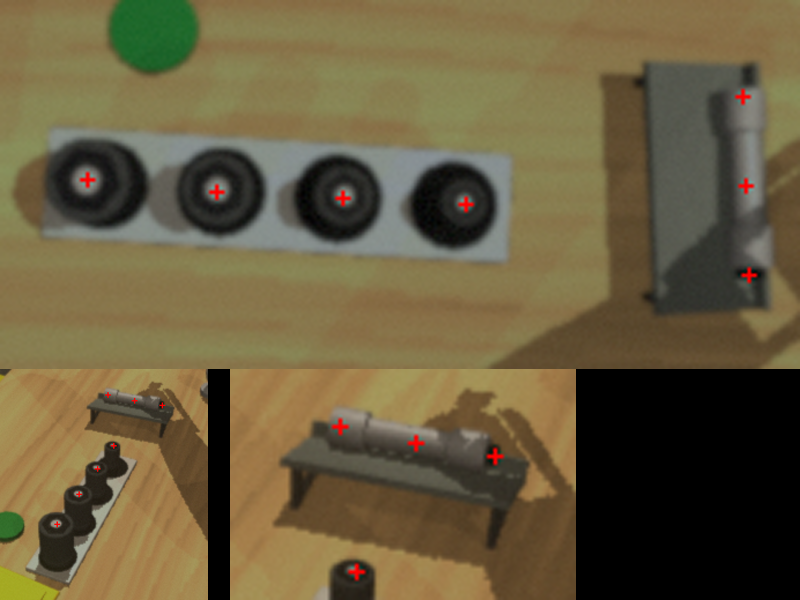

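The check picture shows every socket on its pad marker. The bar lies along the ledge, its middle about 5 mm off the holder's middle, and the arm is clear. Handing in.

```bash
python3 -c "
from plant import ctrl
print(ctrl.sign_off())"
```

```text
the job is handed in; nothing more can be done
None
```

The job is done and handed in at about 25.6 s of the 120 s allowed. The sign-off reports no verdict.

- **Sockets:** all four stand upright on the tray pads: 30, 38, 46 and 54 mm, with the smallest next to the holder. In the last top and side views, each mouth fell on its predicted mark to within about 2 mm.
- **Bar:** it was released on the plate and rolled down to lie along the ledge. Its axis is within a few mm of the resting place, and its middle is about 5 mm off the holder's middle, against 25 mm allowed.
- **Robot:** it ended about 0.2 m clear of the holder, with contact force near zero. The reported wrist force at the end of each move never exceeded about 10 N.
- **Disagreements:** triangulating the bar's height with the wrist camera gave about 2 mm, well below the text's 15 mm. The sight lines are nearly parallel there, so I used the text's height. The side and top views had given 13 mm. The grip closed at the expected width and nothing else disagreed.

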